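# Crank three spacer rings through the bench ring press

## Robot

A 6-joint arm with a two-finger parallel gripper is mounted at the origin on a cart in front of the work surface, level with it; the furniture and walls round the work are solid. World frame = base frame: x ahead of the robot, y to its left, z up, the work surface at z = 0. Lengths are in m, angles in rad, forces in N, time in s.
With the tool pointing down it reaches from about 0.3 to 1 m from the base axis. Payload 5.1 kg.
Tool frame: the origin (TCP) lies midway between the tips of the shut fingers; the grasp point (between the pads) lies env.grip_point_offset behind it (env.grip_point_offset is the distance from the TCP to the grasp point, in m); z points along the fingers, y is the direction in which the jaws open and shut (so a half turn about z gives the same grasp; the last joint's range is limited). The gripper opens to 95 mm and grips with 3 to 60 N. Pads are 20 mm wide; open, the fingers measure 119 mm over their backs; the gripper's body (75 mm by 180 mm) begins 59 mm behind the grasp point.
Start: joints at [1.196, 0.124, 1.65, -0, 1.367, -0.083], TCP at [0.187, 0.623, 0.215] pointing down, gripper open.
Joint ranges: [-2.61, 2.61], [-1.02, 2.33], [0.03, 2.71], [-1.35, 4.49], [0.32, 2.68], [-2.91, 2.91]. Speed limits (rad/s): [2.57, 2.57, 3.14, 3.14, 3.14, 3.14].

## Interface

Orientations are given as [roll, pitch, yaw] about the fixed x, y, z axes, in that order (R = Rz(yaw) Ry(pitch) Rx(roll)).
In Python, from rig import env, kinematics, state, eyes, job_done gives the robot as it stands. Calls block until the motion is done:
- env.move_to(position, orientation): joint-space move of the TCP to a pose.
- env.move_linear(position, rot=None, speed=0.15, f_stop=None): straight line of the TCP; rot=None keeps the orientation; speed is the mean speed in m/s. With f_stop (N) it stops when the force on the tool has changed by that much, and returns True; else False.
- env.movej(angles): joint-space move.
- env.ungrasp() and env.clamp(f_grip=None): open the fingers fully, or close them until they stop; f_grip is the grip in N (None keeps the last).
- env.hold(seconds).
- kinematics.ik(position, orientation): joint angles nearest the present ones, or None.
- state(): the state.
- eyes.capture(name): name is "scene" or "top"; returns the picture (400x640x3 uint8, red, green, blue); there is no depth.
- eyes.get_calibration(name): a dict with "K" (3x3 intrinsics, pixels), "R" (3x3) and "t" (3): a world point X has camera coordinates R X + t. Camera axes: x right, y down, z forward; pixel columns grow to the right and rows downward; lengths in m; the calibration is good to about 2 mm. A picture is of the moment at which its call begins. get_calibration takes no time and is no camera call.
A pose or a line that the arm cannot do raises env.Unreachable and nothing moves.
- job_done(): hands the job in, once; it reports no verdict.
The state is a dict: "t": time; "qpos": joint angles; "qvel": joint speeds; "joint_torque": joint torques, N m; "tool_pos": TCP position; "tcp_rot": TCP orientation; "wrist_force": force on the tool from outside, world axes, zero at the start; "torque": the same for the moment, N m; "width": opening from 0.0 (shut) to 1.0 (fully open).
Only numpy, scipy, OpenCV 4.12 (cv2) and the standard library are available. Lean on these libraries where they do the work, as an engineer would, in place of code of your own. Each camera call takes 0.05 s, during which the arm holds its last target.

## Task

Lay the loose spacer ring flat on top of the two rings in the magazine of the hand press. Then take the crank knob and turn it anticlockwise three whole turns, so that all three rings are pushed out into the tray: go through the heavy part of each turn at a steady, unhurried pace of about five seconds a turn, hold the crank back when its spring drives it on, never let it spin away or fly back, and do not push or pull the knob along its crank arm with more than about 20 N, as its springy stem would bend too far. Leave the crank home (plunger drawn back) and let go; do not disturb the other things.

Things in the scene. Friction and masses are not known exactly. Their poses are not given: they have to be found in the camera images.
- press: Hand ring press, a grey bench tool bolted to the surface, 320 x 112 mm. Origin at the foot of the crank axis; x runs along the press from the crank through the magazine to the tray, y level to the left of that, z up. Each crank turn, the plunger passes under the ring stack, pushes the lowest ring out into the tray and, drawing back, lets the next ring down.
- crank_axis (a point): Point on the upright crank axis, 100 mm above the surface, at mid height of the knob; axes as press. At crank angle a the knob stands off it towards (-cos a, -sin a) in press x, y. How far (its throw: clamped in a slot of the arm) is anywhere from 46 to 66 mm, differs each time and is not reported: see or feel it.
- crank (a joint): Crank angle, rad; 0 at the start (knob away from the magazine), grows anticlockwise seen from above, 6.28 a turn, counts on; stop at -0.6. It works a strong spring: light near 0, heaviest (10 to 15 N at the knob) over a third of a turn on; past half a turn the spring drives it on as hard. Within 0.3 of a whole turn it stays where it is left.
- plunger (a joint): Travel of the plunger in m: 0 drawn back (home, crank at a whole turn), 0.046 fully pushed out (half a turn).
- stem_out (a joint): Bending of the knob's springy stem along the crank arm, m, positive away from the axis; 8 N a mm; over 2.5 mm (20 N) either way overloads it. The knob is an upright black cylinder 22 mm across, from 87 to 120 mm above the surface, that spins freely, so it can be gripped from above and led round without turning the hand; below it, nothing in its circle rises over 85 mm.
- magazine (a point): Middle of the magazine on its bed, 30 mm above the surface, 100 mm from the crank axis; axes as press. Two cheeks (inner faces 21 mm off in +x and -x, tops 33 mm above the bed) with four round-ended rods guide a ring with 2 mm play. Its +y and -y sides are open (35 mm wide) from 11 mm above the bed, for fingers closing along y. The third ring's middle lies 20 mm above the bed.
- tray (a point): Middle of the floor of the narrow steel run-out tray behind the magazine, level with the magazine's bed (30 mm above the surface), 185 mm from the crank axis; axes as press. Inside 114 mm along x, 54 mm along y, rim 6 mm high. Rings pushed out lie in it in a row; the last one pushed out stays about 43 mm from this point on the magazine's side.
- ring_new_mid (a point): A plain black spacer ring, outer diameter 37 mm, 8 mm high, weighs 30 g (grip it across its outside). The point is its centre, half-way up. This one lies flat and loose on the surface, on the left beyond the plate with the bowl.
- ring_low_mid (a point): A plain black spacer ring, outer diameter 37 mm, 8 mm high, weighs 30 g (grip it across its outside). The point is its centre, half-way up. Lowest ring in the magazine.
- ring_high_mid (a point): A plain black spacer ring, outer diameter 37 mm, 8 mm high, weighs 30 g (grip it across its outside). The point is its centre, half-way up. It lies on the lowest ring in the magazine.
- tape_roll: Bystander, leave alone: black roll of tape, 62 mm across, 19 mm high; origin at the centre of its underside.
- screwdriver: Bystander, leave alone: screwdriver with a thick handle, 199 mm long; origin at the centre of its underside.
- oil_bottle: Bystander, leave alone: slim oil bottle with a long spout, 45 mm across, 165 mm high; origin at the centre of its underside.

How it is judged:
By the outcome, as a careful person would: the job done as asked, in the order asked, and still so for the second after the job is handed in, with the robot touching nothing.
It also fails if it takes over 72 s, if anything falls off the work surface, if the arm or the gripper's body presses on something with over 40 N, if the wrist force passes 120 N, or if a joint passes its speed limit or range.

## Working session

There is one attempt and no reset: what is moved stays moved. The work goes in short steps, each a Python script; the robot and the scene stay as the last script left them, time stands still between calls to the robot, and variables do not carry over. Pictures are saved under pics/ and viewed, and the job is handed in when it is done.

```bash
ls; mkdir -p pics; python3 - <<'E'
from rig import env,state,eyes
import cv2
for n in("scene","top"):
    cv2.imwrite(f"pics/{n}0.png",eyes.capture(n)[:,:,::-1]); c=eyes.get_calibration(n); print(n,c)
s=state();print(s);print(env.grip_point_offset)
E
```

```text
pics
scene {'K': array([[370.10030335,   0.        , 313.9004709 ],
       [  0.        , 370.10030335, 202.66340982],
       [  0.        ,   0.        ,   1.        ]]), 'R': array([[ 8.52267779e-01, -5.23105244e-01, -7.32034228e-04],
       [-3.85331557e-01, -6.26852729e-01, -6.77181842e-01],
       [ 3.53778495e-01,  5.77422340e-01, -7.35815342e-01]]), 't': array([-0.44898742,  0.30001611,  0.68823439])}
top {'K': array([[371.2280817 ,   0.        , 321.20678605],
       [  0.        , 371.2280817 , 198.14314147],
       [  0.        ,   0.        ,   1.        ]]), 'R': array([[ 0.00853389, -0.999557  , -0.02851281],
       [-0.99393307, -0.00535217, -0.10985632],
       [ 0.10965505,  0.02927732, -0.99353843]]), 't': array([0.04905937, 0.54354533, 0.87028482])}
{'t': 0.1, 'qpos': array([ 1.19642143e+00,  1.24452408e-01,  1.65153789e+00,  1.42758358e-05,
        1.36749997e+00, -8.25788995e-02]), 'qvel': array([-1.44695893e-06, -1.02362737e-03, -2.69072016e-03, -2.26200355e-04,
        2.22561963e-06,  4.48707040e-04]), 'joint_torque': array([ 2.23735369e-04, -4.18878543e+01, -3.61097431e+01,  7.77588598e-02,
        4.61280858e-02, -4.45851458e-05]), 'tool_pos': array([0.18678432, 0.62197642, 0.2135016 ]), 'tcp_rot': array([-3.13970266e+00, -1.70453221e-04,  2.84979360e+00]), 'wrist_force': array([-0.72799214, -0.38304941, -0.99311695]), 'torque': array([-0.00827202,  0.01721389, -0.02185555]), 'width': 0.9982235352678954}
0.0188
```

View pics/scene0.png

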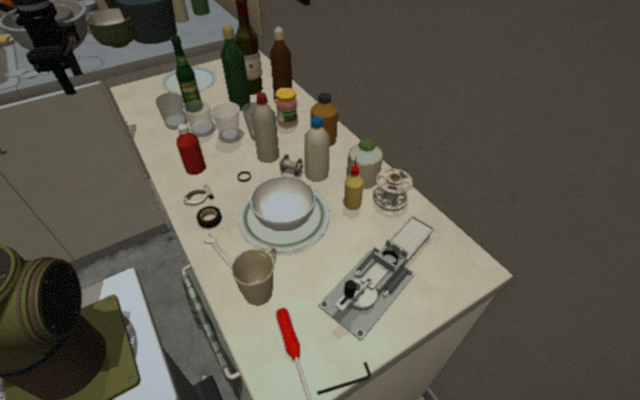

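View pics/top0.png

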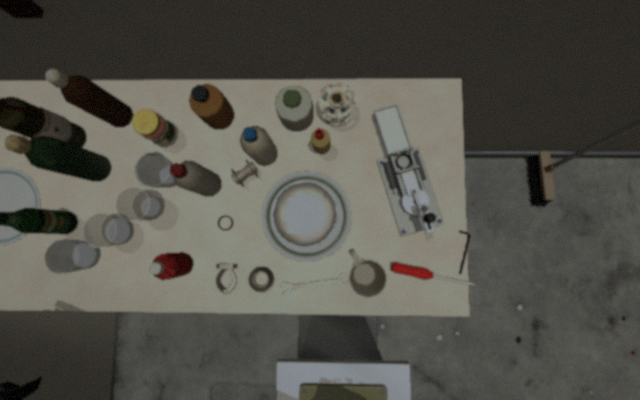

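The top view shows the loose ring near (225,223) and the press at (385–440, 105–235), with its knob near (430,218). In the scene view the ring is at (244,176) and the knob at (350,288). I'll enlarge both areas.

```bash
python3 - <<'E'
import cv2,numpy as np
t=cv2.imread("pics/top0.png");s=cv2.imread("pics/scene0.png")
def crop(im,x0,y0,w,h,k,n):
    c=cv2.resize(im[y0:y0+h,x0:x0+w],None,fx=k,fy=k,interpolation=cv2.INTER_CUBIC)
    c=cv2.convertScaleAbs(c,alpha=1.4)
    for i in range(0,w,10): cv2.putText(c,str(x0+i),(i*k,8),0,.3,(0,0,255),1);cv2.line(c,(i*k,10),(i*k,14),(0,0,255),1)
    for i in range(0,h,10): cv2.putText(c,str(y0+i),(0,i*k+3),0,.3,(0,0,255),1)
    cv2.imwrite(n,c)
crop(t,365,95,90,145,4,"pics/t_press.png")
crop(s,310,210,130,130,4,"pics/s_press.png")
a=(t,205,205,40,36,8,"pics/t_ring.png");crop(*a)
crop(s,230,162,32,28,8,"pics/s_ring.png")
A=cv2.imread("pics/t_ring.png");B=cv2.imread("pics/s_ring.png")
B=cv2.copyMakeBorder(B,0,A.shape[0]-B.shape[0],0,0,0);cv2.imwrite("pics/ring.png",np.hstack([A,B]))
A=cv2.imread("pics/t_press.png");B=cv2.imread("pics/s_press.png")
B=cv2.copyMakeBorder(B,0,A.shape[0]-B.shape[0],0,0,0)
E
```

```text
(no output)
```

View pics/t_press.png

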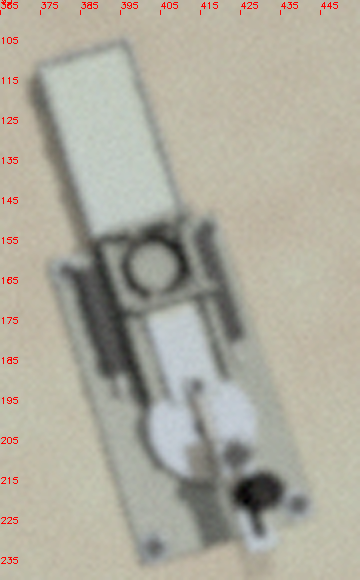

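View pics/s_press.png

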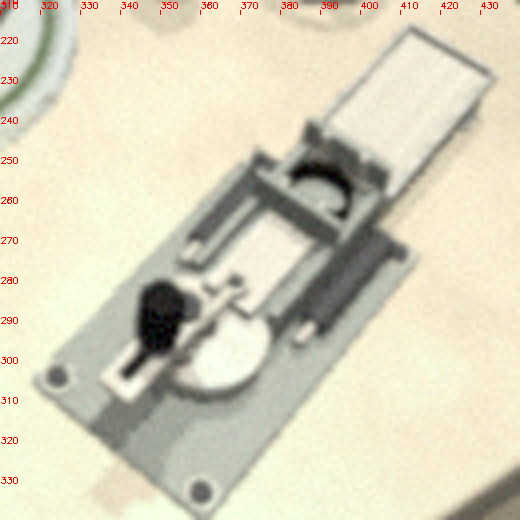

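View pics/ring.png

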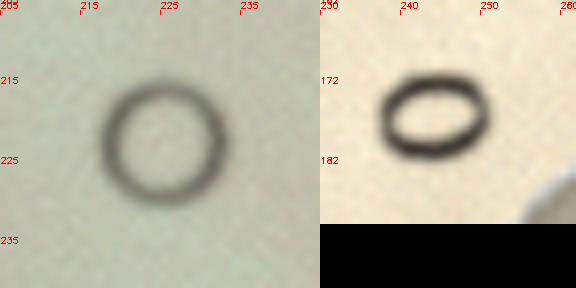

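```bash
cat > h.py <<'E'
import numpy as np
from rig import env,kinematics,state,eyes
def proj(n,X):
    c=eyes.get_calibration(n);p=c["K"]@(c["R"]@np.asarray(X,float)+c["t"]);return p[:2]/p[2]
def back(n,uv,z):
    c=eyes.get_calibration(n);C=-c["R"].T@c["t"];d=c["R"].T@np.linalg.inv(c["K"])@[uv[0],uv[1],1]
    return C+d*(z-C[2])/d[2]
E
python3 - <<'E'
from h import *
from scipy.optimize import least_squares
print("ring",back("top",(225.2,222.4),.006),back("scene",(243.8,176.06),.004))
print("mag",back("top",(403.6,160.4),.046))
print("knob",back("top",(428.8,217.1),.118),back("scene",(349.6,283.9),.118))
F=[("top",373.9,111.6,"t",1,1),("top",396.4,104.6,"t",1,-1),("scene",412.6,216.1,"t",1,1),("scene",433.3,228.9,"t",1,-1),
("top",400.4,235.4,"b",0,1),("top",442.6,223.4,"b",0,-1),("scene",317.9,304.6,"b",0,1),("scene",360.9,339.4,"b",0,-1),("top",403.6,160.4,"m",0,0)]
def pts(p,k,a,b):
    x,y,th,w,h=p[:5]
    q={"t":(242+w,b*(27+w),36),"b":(-(320-242-w),b*56,h),"m":(100,0,46)}[k] 
    q=np.array(q)/1000;c,s=np.cos(th),np.sin(th)
    return [x/1000+c*q[0]-s*q[1],y/1000+s*q[0]+c*q[1],q[2]]
def res(p):
    r=[]
    for n,u,v,k,a,b in F: r+=list(proj(n,pts(p,k,a,b))-[u,v])
    return r+[(p[3]-2)/2,(p[4]-10)/5]
o=least_squares(res,[480,-220,0.2,2,10],loss="soft_l1")
print(o.x);print(np.round(np.array(res(o.x))[:-2].reshape(-1,2),1))
x,y,th=o.x[:3];c,s=np.cos(th),np.sin(th)
P=lambda a,b:np.array([x+c*a-s*b,y+s*a+c*b])
print("mag",P(100,0))
for z,nm,uv in((.119,"top",(428.8,217.1)),(.119,"scene",(349.6,283.9))):
    k=back(nm,uv,z)[:2]*1000-[x,y]; print("knob press",c*k[0]+s*k[1],-s*k[0]+c*k[1])
E
```

```text
ring [0.48375227 0.29261132 0.006     ] [0.4806756  0.29652753 0.004     ]
mag [ 0.63357857 -0.14440487  0.046     ]
knob [ 0.49360851 -0.18256806  0.118     ] [ 0.48967448 -0.18393396  0.118     ]
[ 5.36848266e+02 -1.72297704e+02  2.92389615e-01  1.68736657e+00
  1.07765628e+01]
[[-0.4 -1.5]
 [-0.6 -1.1]
 [ 1.  -1.4]
 [ 1.7 -1.8]
 [ 0.1  3. ]
 [ 1.9  2.1]
 [-1.  -0.1]
 [-0.   1.1]
 [-0.4  0.4]]
mag [ 632.60404796 -143.4735804 ]
knob press -44.34864645453757 2.8943778572573837
knob press -49.032987343239526 2.1480343662782335
```

```bash
python3 - <<'E'
from h import *
for nm,n,uv,z in [("redcap base","scene",(268,158),0),("redcap top","top",(178,171),.19),("bluecap base","scene",(317,178),0),("spool","top",(245,174),.02),("spool","scene",(291,166),.02),("bowlplate L","top",(264,213),.01),("cuff","top",(228,276),.01),("redbottle","scene",(193,170),0),("bowl rim L","top",(273,212),.07),("glass","scene",(229,138),0),("oil","scene",(353,206),0)]:
    print(nm,np.round(back(n,uv,z),3))
for j in (-1.57,0,.29,1.86,1.2,2.0):print(j,kinematics.ik([.482,.2945,.1],[np.pi,0,j]))
for j in (.29,.29+np.pi):print(j,kinematics.ik([.632,-.143,.1],[np.pi,0,j]))
for j in (.29,.29+np.pi):print(j,kinematics.ik([.48,-.19,.1],[np.pi,0,j]))
E
```

```text
redcap base [0.574 0.334 0.   ]
redcap top [0.58 0.34 0.19]
bluecap base [0.652 0.187 0.   ]
spool [0.604 0.243 0.02 ]
spool [0.604 0.248 0.02 ]
bowlplate L [0.508 0.195 0.01 ]
cuff [0.353 0.28  0.01 ]
redbottle [0.37  0.399 0.   ]
bowl rim L [0.506 0.163 0.07 ]
glass [0.514 0.483 0.   ]
oil [0.676 0.05  0.   ]
-1.57 [ 0.45342985  0.03722124  1.94329522  0.          1.1610762  -2.68895913]
0 [ 4.53429848e-01  3.72212395e-02  1.94329522e+00 -4.44089210e-16
  1.16107620e+00  2.02422617e+00]
0.29 [ 4.53429848e-01  3.72212395e-02  1.94329522e+00 -4.44089210e-16
  1.16107620e+00  1.73422617e+00]
1.86 [ 4.53429848e-01  3.72212395e-02  1.94329522e+00 -4.44089210e-16
  1.16107620e+00  1.64226174e-01]
1.2 [ 4.53429848e-01  3.72212395e-02  1.94329522e+00 -4.44089210e-16
  1.16107620e+00  8.24226174e-01]
2.0 [ 4.53429848e-01  3.72212395e-02  1.94329522e+00 -4.44089210e-16
  1.16107620e+00  2.42261743e-02]
0.29 [-3.05332672e-01  2.12235061e-01  1.75032926e+00 -4.44089210e-16
  1.17902833e+00  9.75463655e-01]
3.431592653589793 [-0.30533267  0.21223506  1.75032926  0.          1.17902833 -2.166129  ]
0.29 [-4.80925137e-01 -7.18134954e-02  2.05076732e+00 -4.44089210e-16
  1.16263883e+00  7.99871190e-01]
3.431592653589793 [-0.48092514 -0.0718135   2.05076732  0.          1.16263883 -2.34172146]
```

```bash
python3 - <<'E'
from h import *
import cv2
s=cv2.imread("pics/scene0.png")
c=cv2.resize(s[90:250,180:340],None,fx=3.7,fy=3.7,interpolation=cv2.INTER_CUBIC);cv2.imwrite("pics/nbr.png",c)
E
```

```text
(no output)
```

View pics/nbr.png

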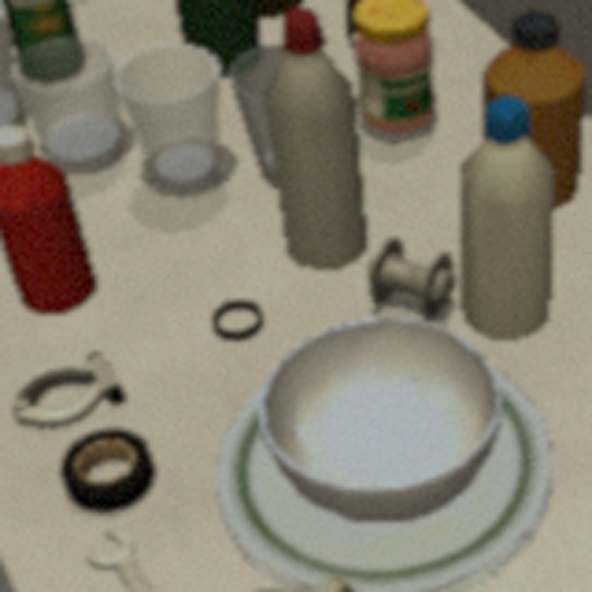

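The loose ring comes out at about (0.482, 0.2945), and the two cameras agree to 3–4 mm. The nearest obstacle is the red-cap bottle at about (0.58, 0.335). I'll approach at yaws that stay clear of the bottle and centre the ring with light clamps from two directions.

```bash
python3 - <<'E'
from h import *
pi=np.pi
def st(m):
    s=state();print(m,"t%.2f"%s["t"],np.round(s["tool_pos"],4),np.round(s["tcp_rot"],3),"F",np.round(s["wrist_force"],1),"w%.4f"%(s["width"]*95))
env.move_to([.482,.2945,.16],[pi,0,1.0]);st("above")
env.move_linear([.482,.2945,.03],speed=.12);st("low")
print(env.move_linear([.482,.2945,.0045],speed=.06,f_stop=6));st("down")
E
```

```text
above t1.73 [0.4818 0.2952 0.1602] [-3.142 -0.     1.001] F [-0.1  0.   0.1] w94.8887
low t2.97 [0.4828 0.2949 0.031 ] [ 3.141e+00 -2.000e-03  1.000e+00] F [-0.1 -0.7 -0.1] w95.2332
False
down t3.54 [0.4817 0.2943 0.0039] [-3.141e+00  1.000e-03  1.000e+00] F [ 0.1  0.6 -0. ] w94.9446
```

```bash
cat >> h.py <<'E'
pi=np.pi
def st(m):
    s=state();print(m,"t%.2f"%s["t"],np.round(s["tool_pos"],4),np.round(s["tcp_rot"],3),"F",np.round(s["wrist_force"],1),"w%.2f"%(s["width"]*95))
E
python3 - <<'E'
from h import *
import cv2
p=[.482,.2945,.0045]
env.clamp(5);st("A");env.ungrasp();st("o")
env.move_to(p,[pi,0,-.1]);st("rot");env.clamp(5);st("B")
cv2.imwrite("pics/sB.png",cv2.resize(eyes.capture("scene")[:,:,::-1][130:230,180:310],None,fx=5,fy=5,interpolation=2))
E
```

```text
A t4.50 [0.482  0.2945 0.0045] [-3.142  0.     1.   ] F [-0.2 -0.5 -0.5] w36.91
o t5.58 [0.482  0.2945 0.0045] [-3.142  0.     1.   ] F [0.3 0.1 0.6] w95.07
rot t6.61 [0.482  0.2945 0.0045] [-3.142  0.    -0.099] F [-0.5  0.1  0.1] w94.84
B t7.57 [0.482  0.2945 0.0045] [ 3.142  0.    -0.1  ] F [ 0.1 -0.2 -0. ] w36.46
```

View pics/sB.png

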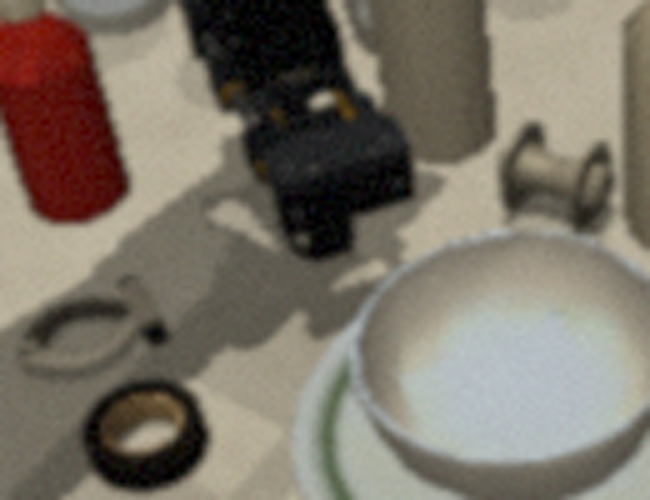

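```bash
python3 - <<'E'
from h import *
import cv2
p=[.482,.2945,.0045]
env.ungrasp();env.move_to(p,[pi,0,1.0]);env.clamp(5);st("A");env.ungrasp()
env.move_to(p,[pi,0,-.1]);env.clamp(5);env.clamp(20);st("B")
env.move_linear([.482,.2945,.20],speed=.2);st("up")
cv2.imwrite("pics/s2.png",eyes.capture("scene")[:,:,::-1])
cv2.imwrite("pics/s2c.png",cv2.resize(cv2.imread("pics/s2.png")[60:200,180:310],None,fx=4,fy=4,interpolation=2))
cv2.imwrite("pics/t2.png",eyes.capture("top")[:,:,::-1])
# average press views
E
```

```text
A t10.68 [0.482  0.2945 0.0045] [-3.142 -0.     1.   ] F [ 0.2 -0.5  0.2] w36.54
B t13.97 [0.482  0.2945 0.0045] [ 3.142  0.    -0.1  ] F [-0.3  0.4  0.1] w35.99
up t15.09 [0.4811 0.2941 0.1982] [ 3.14e+00  2.00e-03 -1.00e-01] F [ 1.1 -0.3 -1.2] w35.82
```

View pics/s2c.png

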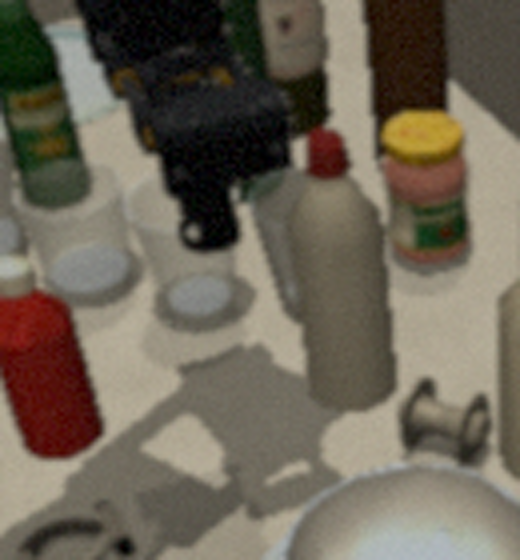

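```bash
python3 - <<'E'
from h import *
import cv2
t=cv2.imread("pics/top0.png",0).astype(float);s=cv2.imread("pics/scene0.png",0).astype(float)
# ring centroids by darkness with ellipse fit
def ringfit(im,x0,y0,w,h,thr):
    c=im[y0:y0+h,x0:x0+w];bg=np.median(c);d=np.clip(bg-c-thr,0,None)
    yy,xx=np.mgrid[:h,:w];return x0+(d*xx).sum()/d.sum(),y0+(d*yy).sum()/d.sum(),bg,d.max()
a=ringfit(t,213,211,25,24,12);b=ringfit(s,234,167,21,19,30)
print(a,b)
print(back("top",a[:2],.005),back("scene",b[:2],.004))
for n,P in(("top",(.482,.2945,.005)),("scene",(.482,.2945,.004))):print(n,proj(n,P))
# finger pads? magazine ring
print(ringfit(t,395,151,18,18,0))
# average all pics for press in top/scene
for n,src in (("t",("top0","t2")),("s",("scene0","s2"))):
    m=sum(cv2.imread(f"pics/{k}.png").astype(float) for k in src)/2
    x0,y0,w,h=(370,98,80,145) if n=="t" else (312,212,125,130)
    k=5 if n=="s" else 4
    c=cv2.resize(np.clip(m[y0:y0+h,x0:x0+w]*1.3,0,255).astype(np.uint8),None,fx=k,fy=k,interpolation=cv2.INTER_CUBIC)
    cv2.imwrite(f"pics/avg_{n}.png",c[:600])
E
```

```text
(np.float64(225.07277628032344), np.float64(222.53668763102726), np.float64(134.0), np.float64(48.0)) (np.float64(243.8121940364931), np.float64(176.27859368046285), np.float64(161.0), np.float64(90.0))
[0.4834519  0.29320815 0.005     ] [0.48033946 0.29569897 0.004     ]
top [224.5379977  223.11514602]
scene [244.54186903 176.31620176]
(np.float64(404.40084269662924), np.float64(158.11882022471912), np.float64(81.0), np.float64(57.0))
```

View pics/avg_t.png

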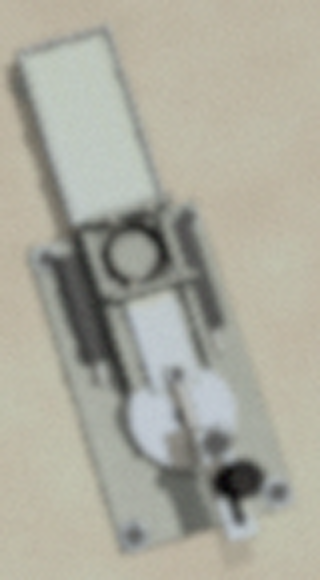

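View pics/avg_s.png

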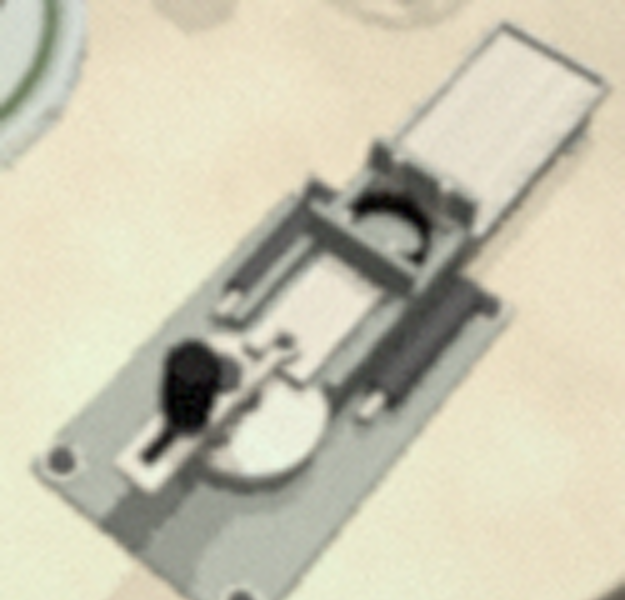

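```bash
cat > fit.py <<'E'
from h import *
from scipy.optimize import least_squares
B={"top":np.array([.53,-.58]),"scene":np.array([-.73,-.04])}
F=[("top",374.1,110.9,"t",1),("top",396.1,104.6,"t",-1),("scene",412.2,216,"t",1),("scene",433,229.2,"t",-1),
("top",400.1,235.6,"b",1),("top",444.1,224.6,"b",-1),("scene",318.6,305,"b",1),("scene",360.9,339.4,"b",-1),
("top",376.6,159.6,"f",1),("top",417.9,148.9,"f",-1),("scene",371.6,248.6,"f",1),("scene",414.6,273.2,"f",-1),
("top",403.4,160.6,"m",0),("top",428.8,217.1,"k",0),("scene",349.6,283.9,"k",0)]
def pts(p,k,b):
    x,y,th,w,h,xb,xf,r=p
    q={"t":(242+w,b*(27+w),36),"b":(xb,b*56,h),"f":(xf,b*56,h),"m":(100,0,46),"k":(-r,0,119)}[k]
    q=np.array(q)/1000;c,s=np.cos(th),np.sin(th)
    return [x/1000+c*q[0]-s*q[1],y/1000+s*q[0]+c*q[1],q[2]]
def res(p,useB=1,cams=("top","scene")):
    r=[]
    for n,u,v,k,b in F:
        if n in cams: r+=list(proj(n,pts(p,k,b))+useB*B[n]-[u,v])
    return r+[(p[3]-2)/1,(p[4]-10)/5]
if __name__=="__main__":
  for ub in (0,1):
   for cams in (("top","scene"),("top",),("scene",)):
    o=least_squares(res,[537,-172,0.29,2,10,-76,120,50],loss="soft_l1",args=(ub,cams))
    x,y,th=o.x[:3];c,s=np.cos(th),np.sin(th)
    print(ub,cams,np.round(o.x,3),"mag",np.round([x+c*100,y+s*100],1))
    if len(cams)==2: print(np.round(np.array(res(o.x,ub))[:-2].reshape(-1,2),1).tolist())
E
python3 fit.py
```

```text
0 ('top', 'scene') [ 5.33482e+02 -1.72685e+02  2.92000e-01  1.51300e+00  6.61500e+00
 -6.94410e+01  1.26592e+02  4.34460e+01] mag [ 629.2 -143.9]
[[-0.3, 0.5], [-0.1, 0.3], [0.5, -0.6], [1.0, -1.4], [-0.6, 1.5], [-0.8, -0.4], [-0.8, -0.9], [0.6, 0.4], [-0.8, 2.1], [0.7, 0.3], [1.8, -2.4], [0.6, 0.7], [-0.0, 1.6], [1.4, 0.8], [1.4, -0.3]]
0 ('top',) [ 5.35070e+02 -1.72083e+02  2.87000e-01  1.60500e+00  1.08450e+01
 -7.04440e+01  1.27022e+02  4.27910e+01] mag [ 631.  -143.8]
0 ('scene',) [ 5.29443e+02 -1.73561e+02  2.92000e-01  1.87900e+00  6.94800e+00
 -6.56530e+01  1.26618e+02  4.17140e+01] mag [ 625.2 -144.8]
1 ('top', 'scene') [ 5.33487e+02 -1.72618e+02  2.93000e-01  1.45700e+00  5.27900e+00
 -6.88250e+01  1.27097e+02  4.37570e+01] mag [ 629.2 -143.7]
[[0.2, -0.0], [0.3, -0.2], [-0.3, -0.7], [0.1, -1.5], [-0.3, 0.7], [-0.5, -1.2], [-1.4, -0.8], [0.0, 0.3], [-0.5, 1.5], [0.9, -0.4], [1.0, -2.3], [-0.2, 0.7], [0.5, 1.0], [1.9, 0.3], [0.6, -0.3]]Traceback (most recent call last):
  File "fit.py", line 21, in <module>
    o=least_squares(res,[537,-172,0.29,2,10,-76,120,50],loss="soft_l
[... 661 characters left out ...]
   df = [f_eval - f0 for f_eval in f_evals]
                                    ^^^^^^^
    f = np.atleast_1d(self.fun(x, *self.args, **self.kwargs))
                      ~~~~~~~~^^^^^^^^^^^^^^^^^^^^^^^^^^^^^^
    return np.atleast_1d(self.fun(x))
                         ~~~~~~~~^^^
    return self.f(x, *self.args, **self.kwargs)
           ~~~~~~^^^^^^^^^^^^^^^^^^^^^^^^^^^^^^
  File "fit.py", line 16, in res
    if n in cams: r+=list(proj(n,pts(p,k,b))+useB*B[n]-[u,v])
                          ~~~~^^^^^^^^^^^^^^
  File "h.py", line 4, in proj
    c=eyes.get_calibration(n);p=c["K"]@(c["R"]@np.asarray(X,float)+c["t"]);return p[:2]/p[2]
ValueError: time passes only in moves, steps and waits
```

```bash
python3 - <<'E'
import pickle
from rig import eyes
pickle.dump({n:eyes.get_calibration(n) for n in("top","scene")},open("cal.pkl","wb"))
E
sed -i 's/c=eyes.get_calibration(n)/c=CAL[n]/' h.py; sed -i '1a import pickle;CAL=pickle.load(open("cal.pkl","rb"))' h.py
python3 - <<'E'
from h import *
import cv2
def crop(srcs,x0,y0,w,h,k,n):
    m=sum(cv2.imread(f"pics/{q}.png").astype(float) for q in srcs)/len(srcs)
    M=np.float32([[k,0,-x0*k],[0,k,-y0*k]])  # pixel centre u -> (u-x0)*k
    c=cv2.warpAffine(np.clip(m*1.4,0,255).astype(np.uint8),M,(w*k,h*k),flags=cv2.INTER_CUBIC)
    for i in range(0,w,5): cv2.putText(c,str(x0+i),(i*k,9),0,.35,(0,0,255),1);cv2.line(c,(i*k,10),(i*k,16),(0,0,255),1)
    for i in range(0,h,5): cv2.putText(c,str(y0+i),(0,i*k+3),0,.35,(0,0,255),1)
    cv2.imwrite(n,c)
crop(("scene0","s2"),365,232,55,45,13,"pics/ms.png")
crop(("top0","t2"),380,140,45,42,14,"pics/mt.png")
E
python3 fit.py | grep mag
```

```text
-6.94410e+01  1.26592e+02  4.34460e+01] mag [ 629.2 -143.9]
 -7.04440e+01  1.27022e+02  4.27910e+01] mag [ 631.  -143.8]
 -6.56530e+01  1.26618e+02  4.17140e+01] mag [ 625.2 -144.8]
 -6.88250e+01  1.27097e+02  4.37570e+01] mag [ 629.2 -143.7]
 -7.04100e+01  1.27030e+02  4.26230e+01] mag [ 629.5 -142.5]
 -6.57300e+01  1.26682e+02  4.19470e+01] mag [ 626.6 -145.6]
```

View pics/ms.png

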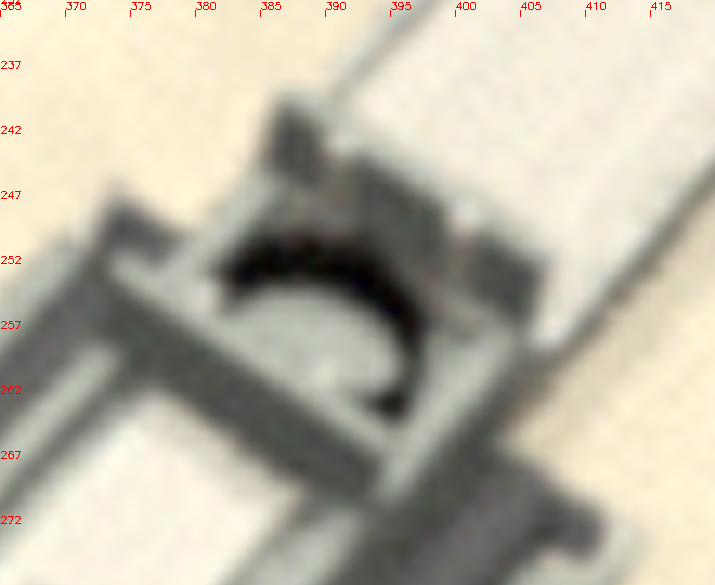

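View pics/mt.png

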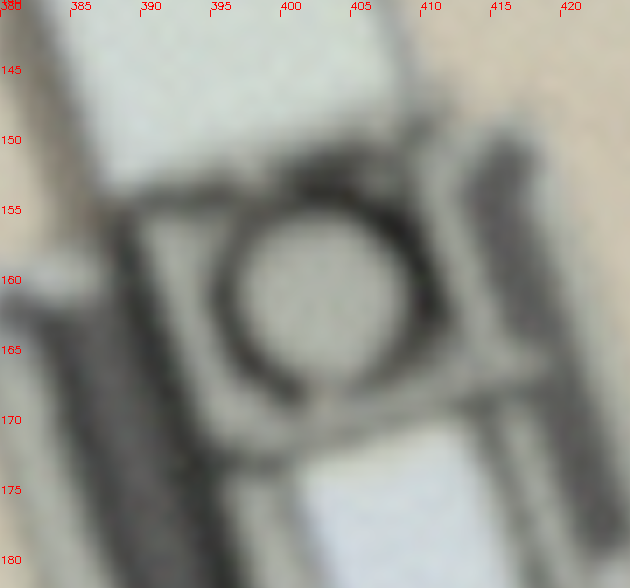

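```bash
cat > ov.py <<'E'
from h import *
import cv2,sys
from fit import B
def overlay(mx,my,th,tag,ub=1,srcs=(("scene0","s2"),("top0","t2"))):
    out=[]
    for n,(x0,y0,k,w,h),src in (("scene",(365,232,12,50,45),srcs[0]),("top",(380,140,12,45,45),srcs[1])):
        m=sum(cv2.imread(f"pics/{q}.png").astype(float) for q in src)/len(src)
        M=np.float32([[k,0,-x0*k],[0,k,-y0*k]])
        c=cv2.warpAffine(np.clip(m*1.4,0,255).astype(np.uint8),M,(w*k,h*k),flags=cv2.INTER_CUBIC)
        def P(a,b,z):
            C,S=np.cos(th),np.sin(th);a-=.1
            u=proj(n,[mx+C*a-S*b,my+S*a+C*b,z])+ub*B[n];return tuple(int(round(v)) for v in (u-[x0,y0])*k)
        def pl(L,col):cv2.polylines(c,[np.array([P(*q) for q in L])],False,col,1)
        pl([(.1+.0185*np.cos(t),.0185*np.sin(t),.046) for t in np.linspace(0,6.3,60)],(0,0,255))
        for x in(.079,.121): pl([(x,-.0265,.03),(x,-.0265,.063),(x,.0265,.063),(x,.0265,.03)],(255,0,0) if x<.1 else (0,160,0))
        out.append(c)
    cv2.imwrite(f"pics/ov_{tag}.png",cv2.resize(np.hstack(out),None,fx=.69,fy=.69,interpolation=3))
if __name__=="__main__":
    overlay(.632,-.1435,.29,"a");overlay(.629,-.1437,.29,"b")
E
python3 ov.py
```

```text
(no output)
```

View pics/ov_a.png

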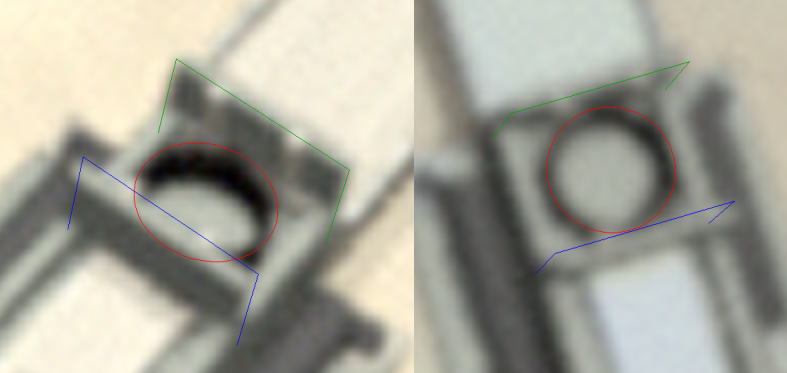

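View pics/ov_b.png

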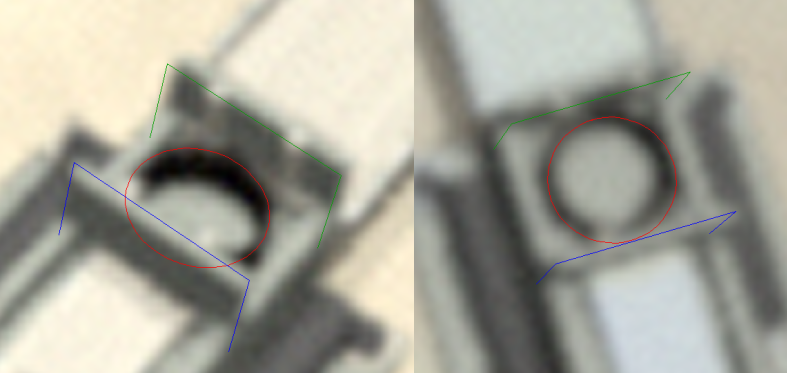

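```bash
python3 - <<'E'
from h import *
import cv2
env.move_to([.6305,-.1436,.22],[pi,0,.29]);st("over")
env.move_linear([.6305,-.1436,.0735],speed=.18);st("hover")
cv2.imwrite("pics/s3.png",eyes.capture("scene")[:,:,::-1])
cv2.imwrite("pics/t3.png",eyes.capture("top")[:,:,::-1])
def crop(q,x0,y0,w,h,k,n):
    m=cv2.imread(q);M=np.float32([[k,0,-x0*k],[0,k,-y0*k]])
    cv2.imwrite(n,cv2.warpAffine(cv2.convertScaleAbs(m,alpha=1.5),M,(w*k,h*k),flags=2))
crop("pics/s3.png",350,205,85,75,9,"pics/s3c.png")
E
```

```text
over t16.88 [ 0.6305 -0.1427  0.2199] [-3.141  0.     0.291] F [-0.3  0.1 -0.4] w35.73
hover t17.85 [ 0.6316 -0.1438  0.075 ] [ 3.14e+00 -2.00e-03  2.90e-01] F [ 0.3 -1.   0.4] w36.15
```

View pics/s3c.png

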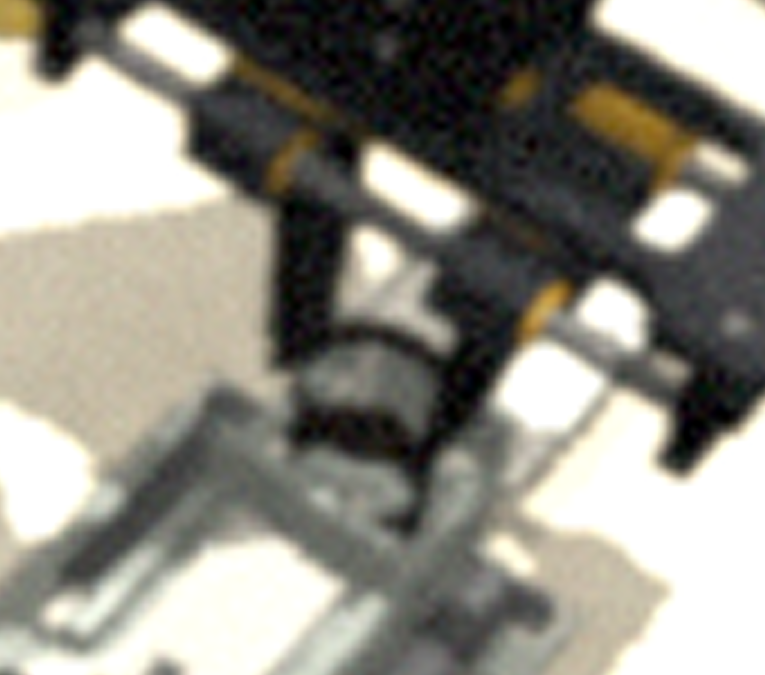

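View pics/t3.png

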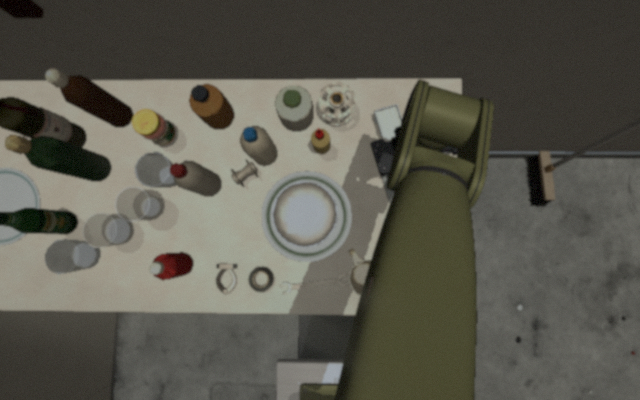

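```bash
python3 - <<'E'
from h import *
import cv2
st("now")
s=state();tp=s["tool_pos"]
x0,y0,k,w,h=370,232,14,40,40
m=cv2.imread("pics/s3.png");M=np.float32([[k,0,-x0*k],[0,k,-y0*k]])
c=cv2.warpAffine(cv2.convertScaleAbs(m,alpha=2),M,(w*k,h*k),flags=2)
d=c.copy()
for r in(.0185,):
  for z,col in((.0735-.0045,(0,0,255)),(.0735+.0035,(255,0,0))):
    L=[((proj("scene",[.6305+r*np.cos(t),-.1436+r*np.sin(t),z])-[x0,y0])*k) for t in np.linspace(0,6.3,60)]
    cv2.polylines(d,[np.round(L).astype(int)],False,col,1)
cv2.imwrite("pics/r3.png",cv2.resize(np.hstack([c,d]),(800,400),interpolation=3))
E
```

```text
now t17.95 [ 0.6319 -0.144   0.0756] [ 3.14e+00 -3.00e-03  2.90e-01] F [ 0.3  0.4 -0.5] w35.84
```

View pics/r3.png

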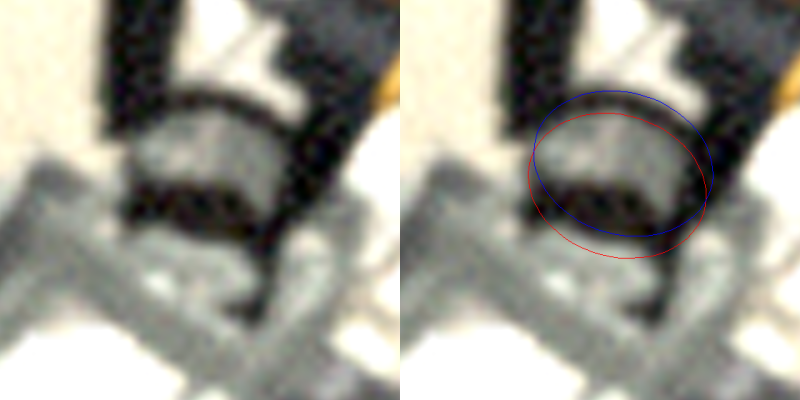

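The ring hangs over the magazine at crop position (200,165), and after the bias correction it matches its predicted position within about 1 mm. I'll let the arm settle and then lower with force sensing.

```bash
python3 - <<'E'
from h import *
env.hold(.3);st("settled")
hit=env.move_linear([.6305,-.1436,.0515],speed=.03,f_stop=4);print(hit);st("down")
E
```

```text
settled t18.25 [ 0.6308 -0.1437  0.074 ] [ 3.141e+00 -1.000e-03  2.900e-01] F [ 0.2 -0.3 -1.2] w35.47
False
down t19.13 [ 0.6307 -0.1436  0.0516] [ 3.141 -0.     0.29 ] F [ 0.8  0.5 -0.3] w35.81
```

```bash
python3 - <<'E'
from h import *
import cv2
print(env.move_linear([.6305,-.1436,.0503],speed=.03,f_stop=4));st("d2")
env.ungrasp();st("open")
env.move_linear([.6305,-.1436,.15],speed=.2);st("up")
x0,y0,k,w,h=365,230,12,50,45
cv2.imwrite("pics/s4.png",eyes.capture("scene")[:,:,::-1])
m=cv2.imread("pics/s4.png");M=np.float32([[k,0,-x0*k],[0,k,-y0*k]])
cv2.imwrite("pics/s4c.png",cv2.warpAffine(cv2.convertScaleAbs(m,alpha=2),M,(w*k,h*k),flags=2))
E
```

```text
False
d2 t19.38 [ 0.6307 -0.1437  0.0505] [ 3.141 -0.     0.29 ] F [-0.2 -0.9  0. ] w35.88
open t20.48 [ 0.6305 -0.1436  0.0503] [-3.142  0.     0.29 ] F [-0.  -0.1  0. ] w95.07
up t21.12 [ 0.6299 -0.1434  0.1491] [-3.141e+00  1.000e-03  2.900e-01] F [-0.4  1.  -0.1] w95.02
```

View pics/s4c.png

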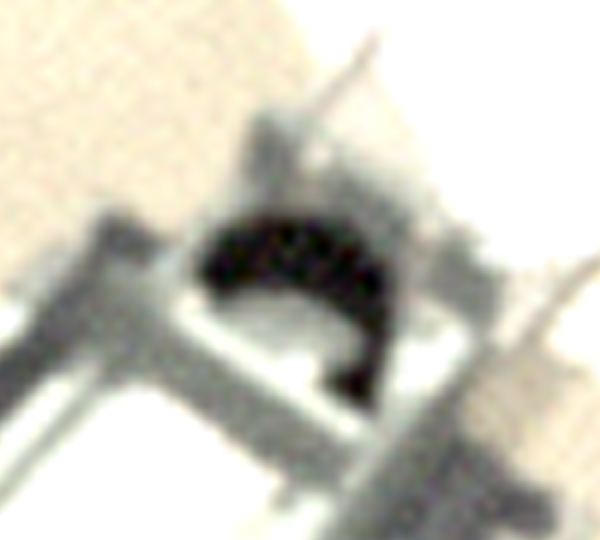

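The third ring lies flat in the magazine: the black stack at about (300,290) in the crop is now taller and level. Next I'll measure the knob by overlaying cylinders for candidate throws.

```bash
python3 - <<'E'
from h import *
from fit import B
import cv2
th=.29;C,S=np.cos(th),np.sin(th);ax,ay=.6305-.1*C,-.1436-.1*S
rows=[]
for thr in (.048,.052):
  out=[]
  for n,(x0,y0),src in (("scene",(332,262),("scene0","s2")),("top",(412,200),("top0","t2"))):
    k,w,h=10,38,30
    m=sum(cv2.imread(f"pics/{q}.png").astype(float) for q in src)/2
    c=cv2.warpAffine(np.clip(m*1.5,0,255).astype(np.uint8),np.float32([[k,0,-x0*k],[0,k,-y0*k]]),(w*k,h*k),flags=2)
    kx,ky=ax-thr*C,ay-thr*S
    hull=[]
    for z,col in((.12,(0,0,255)),(.087,(255,0,0))):
        L=[(proj(n,[kx+.011*np.cos(t),ky+.011*np.sin(t),z])+B[n]-[x0,y0])*k for t in np.linspace(0,6.3,40)]
        cv2.polylines(c,[np.round(L).astype(int)],False,col,1)
    a=(proj(n,[ax,ay,.085])+B[n]-[x0,y0])*k;cv2.circle(c,tuple(int(v) for v in a),4,(0,160,0),-1)
    out.append(c)
  rows.append(np.hstack(out))
cv2.imwrite("pics/knob.png",np.vstack(rows))
E
```

```text
(no output)
```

View pics/knob.png

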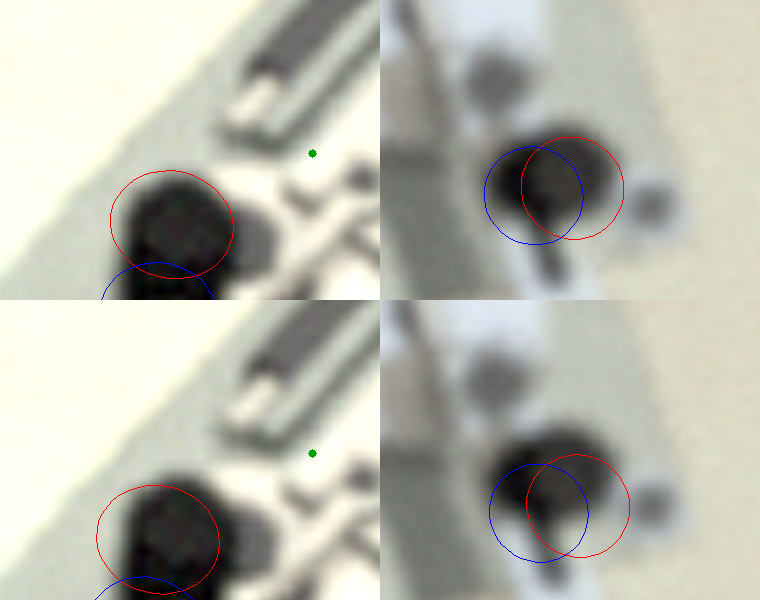

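```bash
python3 - <<'E'
from h import *
from fit import B
import cv2
th=.29;C,S=np.cos(th),np.sin(th);ax,ay=.6305-.1*C,-.1436-.1*S;print(ax,ay)
out=[]
for n,(x0,y0),src in (("scene",(335,262),("scene0","s2")),("top",(396,182),("top0","t2"))):
    k,w,h=10,40,56
    m=sum(cv2.imread(f"pics/{q}.png").astype(float) for q in src)/2
    c=cv2.warpAffine(np.clip(m*1.2,0,255).astype(np.uint8),np.float32([[k,0,-x0*k],[0,k,-y0*k]]),(w*k,h*k),flags=2)
    for z,col in((.085,(0,160,0)),(.04,(0,0,255))):
        a=(proj(n,[ax,ay,z])+B[n]-[x0,y0])*k;cv2.circle(c,tuple(int(v) for v in a),4,col,-1)
    for i in range(0,w,5): cv2.putText(c,str(x0+i),(i*k,9),0,.35,(0,0,255),1)
    for i in range(0,h,5): cv2.putText(c,str(y0+i),(0,i*k+3),0,.35,(0,0,255),1)
    out.append(c)
cv2.imwrite("pics/arm.png",np.hstack(out))
E
```

```text
0.5346756124487302 -0.17219522251048355
```

View pics/arm.png

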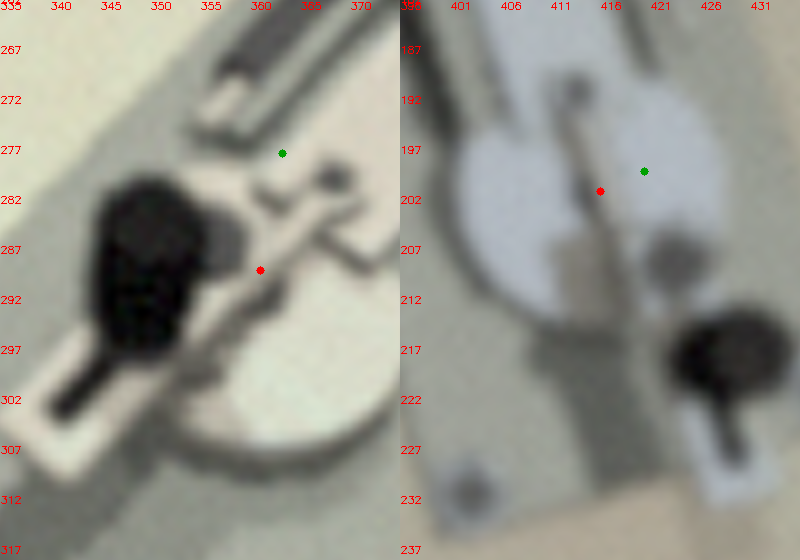

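```bash
python3 - <<'E'
from h import *
from fit import B
from scipy.optimize import least_squares
th=.29;C,S=np.cos(th),np.sin(th);ax,ay=.6305-.1*C,-.1436-.1*S
def tri(a,b):
    o=least_squares(lambda X:np.r_[proj("top",X)+B["top"]-a,proj("scene",X)+B["scene"]-b],[.5,-.18,.08]);X=o.x
    d=X[:2]-[ax,ay];print(np.round(X,4),"press",np.round([(C*d[0]+S*d[1])*1e3,(-S*d[0]+C*d[1])*1e3],1),"res",np.round(o.fun,2))
tri([423.3,208.1],[356.2,285.8])   # hub
tri([429,216.5],[349.3,285])       # knob top
tri([428.3,228.5],[340.2,302.8])   # slot outer end
tri([413.2,191],[367.8,279.8])   # far dot
for z in (.08,.085): print(z,proj("top",[ax,ay,z]),proj("scene",[ax,ay,z]))
E
```

```text
[ 0.5142 -0.1787  0.0812] press [-21.4  -0.4] res [-0.13  0.26  0.24 -0.05]
[ 0.4929 -0.1832  0.1104] press [-43.2   1.4] res [-0.27  0.55  0.5  -0.09]
[ 0.469  -0.1902  0.0774] press [-68.1   1.6] res [ 0.01 -0.02 -0.02  0.  ]
[ 0.5578 -0.1645  0.0448] press [24.3  0.8] res [-0.15  0.3   0.28 -0.06]
0.08 [419.44890368 200.01015153] [363.67821736 278.70918287]
0.085 [419.96725148 199.77828495] [363.93230889 277.34865162]
```

Triangulated in the press frame, the drive pin at radius 23 mm (half the plunger stroke) and the slot end put the axis near (0.536, −0.1713). The throw comes out near its 46 mm minimum. I'll grip the knob with the jaws along the tangent, so closing them can't load the stem, and refine centre and throw from the radial force.

```bash
python3 - <<'E'
from h import *
import cv2,json
th=.29;C,S=np.cos(th),np.sin(th);c=np.array([.5361,-.1713]);r=.0465
k=c-r*np.array([C,S]);print(k)
env.move_linear([k[0],k[1],.15],speed=.2)
env.move_linear([k[0],k[1],.093],speed=.12,f_stop=6);env.hold(.1);st("at knob")
b=np.mean([state()["wrist_force"] for _ in range(3)],0);print(b)
cv2.imwrite("pics/s5.png",eyes.capture("scene")[:,:,::-1])
m=cv2.imread("pics/s5.png")[225:345,290:420];cv2.imwrite("pics/s5c.png",cv2.resize(cv2.convertScaleAbs(m,alpha=1.8),None,fx=5,fy=5,interpolation=2))
E
```

```text
[ 0.49154166 -0.18459678]
at knob t22.77 [ 0.4925 -0.1849  0.0942] [ 3.14e+00 -2.00e-03  2.90e-01] F [-0.3 -0.1 -0.4] w95.39
[-0.32760475 -0.1265201  -0.35959442]
```

View pics/s5c.png

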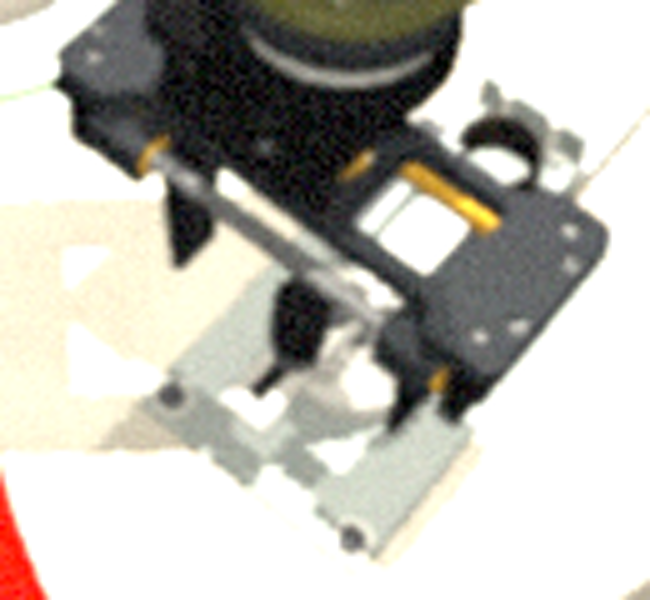

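```bash
cat > crank.py <<'E'
from h import *
import json,os
K=8000.
def load():
    if os.path.exists("cr.json"): return json.load(open("cr.json"))
    return dict(c=[.5361,-.1713],r=.0465,d=[],a=0.,bias=[-.33,-.13])
D=load(); P0=np.array([.5361,-.1713,.0465]); SIG=np.array([1.5,1.5,1.5])*1e-3
def sample():
    s=state();h=s["tool_pos"][:2];f=s["wrist_force"][:2]-D["bias"];return s,h,f
def est():
    p=P0.copy();d=np.array(D["d"])
    for _ in range(3):
        v=d[:,:2]-p[:2];R=np.hypot(*v.T);u=v/R[:,None]
        e=-(d[:,2:]*u).sum(1)/K
        res=R-p[2]-e
        w=1/.3e-3
        J=np.c_[-u,-np.ones(len(d))]*w
        A=np.r_[J,np.diag(1/SIG)];b=np.r_[-res*w,(P0-p)/SIG]
        p=p+np.linalg.lstsq(A,b,rcond=None)[0]
    return p
def target(a,p,ex=0):
    t=a+.29;return p[:2]-(p[2]+ex)*np.array([np.cos(t),np.sin(t)])
def run(a_to,step,speed,log=True):
    p=np.r_[D["c"],D["r"]]
    n=int(np.ceil((a_to-D["a"])/step-1e-6));st_=(a_to-D["a"])/n
    for i in range(n):
        a=D["a"]+st_
        q=target(a,p,p[2]*(1-np.cos(st_/2))/2)
        env.move_linear([q[0],q[1],.093],speed=speed)
        s,h,f=sample();D["a"]=a
        D["d"].append([*h,*f]);p=est();D["c"]=list(p[:2]);D["r"]=float(p[2])
        v=h-p[:2];u=v/np.hypot(*v);fr=f@u;ft=f@np.array([-u[1],u[0]])
        aa=np.arctan2(-u[1],-u[0])-.29
        json.dump(D,open("cr.json","w"))
        if log: print("a%.2f act%.2f t%.2f Fr%.1f Ft%.1f Fz%.1f p"%(a,aa,s["t"],fr,ft,s["wrist_force"][2]),np.round(p*1e3,1),"w%.1f"%(s["width"]*95))
        if abs(fr)>17: print("STOP high radial");return False
    return True
E
python3 - <<'E'
from h import *
env.clamp(10);st("c10");env.clamp(45);st("c45")
from crank import *
run(.55,.28,.06)
E
```

```text
c10 t23.97 [ 0.4916 -0.1847  0.093 ] [ 3.141 -0.     0.29 ] F [ 0.3 -0.9 -0.4] w21.67
c45 t24.18 [ 0.4916 -0.1847  0.093 ] [ 3.142 -0.     0.29 ] F [ 0.8 -0.8  0.4] w20.95
a0.28 act0.28 t24.55 Fr0.8 Ft0.9 Fz0.5 p [ 535.9 -171.4   46.7] w21.3
a0.55 act0.55 t24.92 Fr0.9 Ft1.1 Fz0.1 p [ 536.3 -172.1   46.8] w21.4
```

```bash
python3 -c "
from crank import *
run(1.8,.314,.11)"
```

```text
a0.86 act0.87 t25.21 Fr-0.8 Ft-0.5 Fz0.6 p [ 536.5 -172.3   46.9] w20.8
a1.18 act1.17 t25.49 Fr-0.6 Ft-1.5 Fz2.8 p [ 536.7 -172.3   47. ] w21.0
a1.49 act1.47 t25.77 Fr-1.2 Ft-4.8 Fz4.2 p [ 536.6 -172.3   46.9] w21.2
a1.80 act1.76 t26.06 Fr-1.6 Ft-8.5 Fz4.3 p [ 536.6 -172.4   46.8] w21.1
```

```bash
python3 -c "
from crank import *
run(2*pi,.314,.11)"
```

```text
a2.10 act2.04 t26.33 Fr-2.0 Ft-11.6 Fz5.3 p [ 536.5 -172.5   46.7] w20.9
a2.40 act2.32 t26.61 Fr-1.8 Ft-13.2 Fz2.6 p [ 536.4 -172.7   46.5] w21.3
a2.70 act2.62 t26.88 Fr-1.2 Ft-12.6 Fz0.6 p [ 536.4 -172.8   46.4] w21.3
a3.00 act-3.33 t27.16 Fr-1.8 Ft-6.0 Fz-0.4 p [ 536.4 -173.    46.3] w21.1
a3.29 act-2.96 t27.43 Fr-1.9 Ft4.7 Fz3.5 p [ 536.4 -173.    46.3] w21.0
a3.59 act-2.62 t27.71 Fr-2.0 Ft10.8 Fz7.7 p [ 536.4 -173.    46.2] w21.2
a3.89 act-2.31 t27.98 Fr-0.8 Ft13.0 Fz10.5 p [ 536.4 -173.    46.3] w21.4
a4.19 act-2.02 t28.26 Fr-0.9 Ft12.9 Fz8.7 p [ 536.4 -173.    46.3] w20.8
a4.49 act-1.74 t28.53 Fr-1.4 Ft8.0 Fz6.5 p [ 536.4 -173.    46.3] w20.9
a4.79 act-1.46 t28.81 Fr-0.3 Ft5.6 Fz3.7 p [ 536.4 -173.    46.3] w20.9
a5.09 act-1.18 t29.08 Fr-0.9 Ft3.7 Fz0.6 p [ 536.4 -173.    46.3] w20.8
a5.39 act-0.89 t29.36 Fr0.8 Ft1.4 Fz0.6 p [ 536.3 -173.    46.3] w20.8
a5.69 act-0.60 t29.63 Fr0.0 Ft0.6 Fz0.7 p [ 536.3 -173.    46.3] w21.1
a5.98 act-0.29 t29.91 Fr-0.2 Ft-0.3 Fz0.6 p [ 536.3 -173.    46.3] w20.9
a6.28 act0.01 t30.18 Fr0.6 Ft-0.2 Fz0.3 p [ 536.3 -173.    46.3] w20.9
```

```bash
python3 - <<'E'
from h import *
import cv2
m=eyes.capture("scene")[:,:,::-1][200:300,350:450].copy();cv2.imwrite("pics/s6c.png",cv2.resize(cv2.convertScaleAbs(m,alpha=1.3),None,fx=5,fy=5,interpolation=2))
E
```

```text
(no output)
```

View pics/s6c.png

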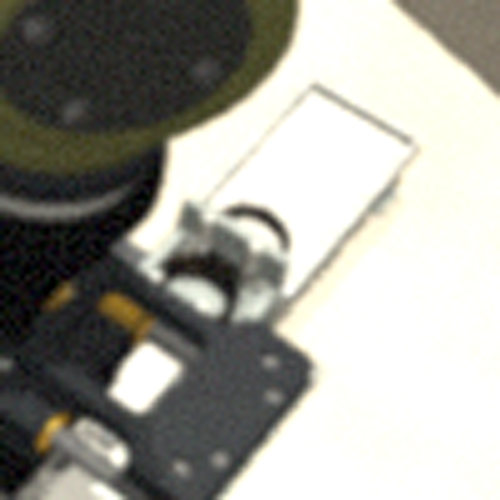

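The first ring is out in the tray, just behind the magazine at crop (255,220), and the stack has dropped. I'll do the next turn the same way.

```bash
python3 -c "
from crank import *
run(4*pi,.314,.115)"; python3 - <<'E'
from h import *
import cv2
m=eyes.capture("scene")[:,:,::-1][200:300,350:450].copy();cv2.imwrite("pics/s7c.png",cv2.resize(cv2.convertScaleAbs(m,alpha=1.3),None,fx=5,fy=5,interpolation=2))
E
```

```text
a6.58 act0.31 t30.50 Fr-0.9 Ft1.6 Fz0.4 p [ 536.3 -173.    46.3] w20.9
a6.88 act0.60 t30.77 Fr-0.5 Ft0.5 Fz0.9 p [ 536.3 -173.    46.3] w21.3
a7.18 act0.90 t31.03 Fr0.8 Ft0.7 Fz1.4 p [ 536.3 -173.    46.3] w21.2
a7.48 act1.19 t31.30 Fr-0.1 Ft-1.7 Fz2.6 p [ 536.3 -173.    46.3] w21.2
a7.78 act1.48 t31.57 Fr-0.1 Ft-4.4 Fz2.8 p [ 536.3 -173.    46.4] w20.7
a8.08 act1.76 t31.83 Fr-1.2 Ft-8.7 Fz4.6 p [ 536.3 -173.    46.4] w21.0
a8.38 act2.03 t32.10 Fr-1.5 Ft-9.9 Fz2.9 p [ 536.3 -173.    46.4] w20.9
a8.68 act2.31 t32.38 Fr-0.2 Ft-12.1 Fz2.0 p [ 536.3 -173.    46.4] w20.9
a8.98 act2.61 t32.65 Fr-1.3 Ft-12.5 Fz-0.1 p [ 536.3 -173.    46.4] w20.8
a9.28 act-3.34 t32.92 Fr-0.7 Ft-6.0 Fz-1.2 p [ 536.3 -173.    46.4] w21.2
a9.57 act-2.97 t33.20 Fr-0.6 Ft2.4 Fz2.6 p [ 536.3 -173.    46.4] w20.9
a9.87 act-2.62 t33.48 Fr-0.7 Ft10.7 Fz9.0 p [ 536.3 -173.    46.4] w21.4
a10.17 act-2.31 t33.75 Fr-0.6 Ft13.7 Fz10.0 p [ 536.4 -173.    46.4] w20.7
a10.47 act-2.02 t34.02 Fr-0.9 Ft12.3 Fz8.7 p [ 536.4 -173.    46.4] w21.0
a10.77 act-1.74 t34.30 Fr-0.7 Ft9.1 Fz6.2 p [ 536.3 -173.    46.4] w21.2
a11.07 act-1.46 t34.58 Fr-0.2 Ft6.4 Fz3.3 p [ 536.3 -173.    46.4] w20.9
a11.37 act-1.18 t34.85 Fr-0.9 Ft3.5 Fz0.7 p [ 536.3 -173.    46.4] w21.4
a11.67 act-0.89 t35.12 Fr0.3 Ft1.8 Fz0.3 p [ 536.3 -173.    46.4] w21.0
a11.97 act-0.60 t35.40 Fr0.1 Ft1.5 Fz1.3 p [ 536.3 -173.    46.4] w20.8
a12.27 act-0.29 t35.67 Fr-0.2 Ft0.6 Fz0.0 p [ 536.3 -173.    46.4] w21.0
a12.57 act0.01 t35.95 Fr0.5 Ft1.3 Fz-0.2 p [ 536.3 -173.    46.4] w20.5
```

View pics/s7c.png

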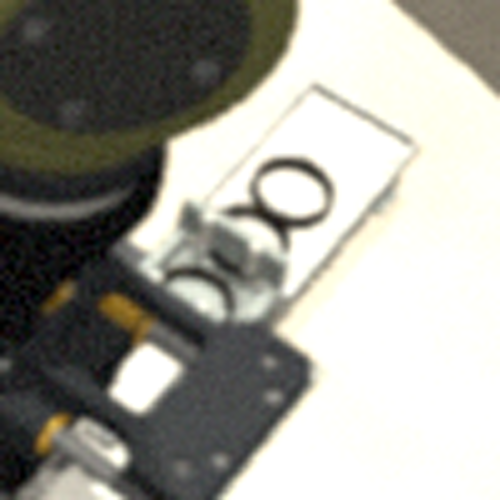

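Two rings are now in the tray and one is left in the magazine. I'll do the third turn.

```bash
python3 -c "
from crank import *
run(6*pi,.314,.115)
env.hold(.2);st('home')"; python3 - <<'E'
from h import *
import cv2
m=eyes.capture("scene")[:,:,::-1][200:300,350:450].copy();cv2.imwrite("pics/s8c.png",cv2.resize(cv2.convertScaleAbs(m,alpha=1.3),None,fx=5,fy=5,interpolation=2))
E
```

```text
a12.87 act0.31 t36.27 Fr-0.2 Ft0.2 Fz0.3 p [ 536.3 -173.    46.4] w21.1
a13.16 act0.61 t36.55 Fr0.8 Ft0.8 Fz0.4 p [ 536.3 -173.    46.4] w21.2
a13.46 act0.90 t36.83 Fr1.0 Ft-0.0 Fz0.9 p [ 536.3 -173.    46.4] w20.9
a13.76 act1.19 t37.10 Fr0.4 Ft-1.8 Fz1.8 p [ 536.3 -173.    46.4] w20.9
a14.06 act1.48 t37.38 Fr-0.3 Ft-4.7 Fz2.8 p [ 536.3 -173.    46.4] w21.1
a14.36 act1.76 t37.65 Fr-0.6 Ft-7.6 Fz4.4 p [ 536.3 -173.    46.5] w21.1
a14.66 act2.03 t37.92 Fr-0.2 Ft-11.1 Fz3.8 p [ 536.3 -173.    46.5] w20.9
a14.96 act2.31 t38.20 Fr-0.7 Ft-14.1 Fz2.9 p [ 536.3 -173.    46.5] w20.8
a15.26 act2.61 t38.48 Fr-0.6 Ft-11.9 Fz-0.0 p [ 536.3 -173.    46.5] w20.9
a15.56 act-3.33 t38.75 Fr-1.3 Ft-6.3 Fz-0.5 p [ 536.3 -173.    46.5] w21.2
a15.86 act-2.97 t39.02 Fr-1.5 Ft3.8 Fz2.6 p [ 536.3 -173.    46.5] w20.7
a16.16 act-2.62 t39.30 Fr-0.2 Ft9.9 Fz7.6 p [ 536.3 -173.    46.5] w21.3
a16.46 act-2.31 t39.58 Fr-0.1 Ft13.5 Fz10.3 p [ 536.4 -173.    46.5] w21.0
a16.76 act-2.02 t39.85 Fr-0.5 Ft13.3 Fz8.7 p [ 536.4 -173.    46.5] w21.1
a17.05 act-1.74 t40.12 Fr-0.7 Ft9.2 Fz6.0 p [ 536.4 -173.    46.5] w21.1
a17.35 act-1.46 t40.40 Fr0.9 Ft5.3 Fz2.9 p [ 536.3 -173.    46.5] w20.8
a17.65 act-1.18 t40.67 Fr0.2 Ft2.9 Fz1.2 p [ 536.3 -173.    46.5] w21.2
a17.95 act-0.89 t40.95 Fr1.0 Ft2.8 Fz0.4 p [ 536.3 -173.    46.5] w21.1
a18.25 act-0.60 t41.23 Fr1.2 Ft0.3 Fz1.3 p [ 536.3 -173.    46.5] w20.9
a18.55 act-0.29 t41.50 Fr-0.8 Ft-0.2 Fz1.1 p [ 536.3 -173.    46.5] w20.7
a18.85 act0.01 t41.77 Fr0.8 Ft0.7 Fz0.5 p [ 536.3 -173.    46.5] w20.9
home t41.98 [ 0.4916 -0.1865  0.093 ] [3.141 0.    0.29 ] F [-0.8 -1.4  1. ] w20.64
```

View pics/s8c.png

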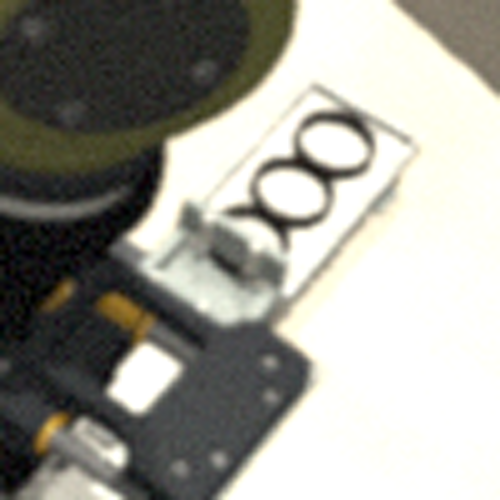

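All three rings lie in a row in the tray and the magazine is empty. I'll let go, move clear and check.

```bash
python3 - <<'E'
from h import *
import cv2
p=state()["tool_pos"]
env.ungrasp();st("open")
env.move_linear([.4916,-.1863,.25],speed=.15);st("up")
env.move_to([.40,.15,.30],[pi,0,.29]);env.hold(.3);st("away")
for n in("scene","top"):cv2.imwrite(f"pics/{n}9.png",eyes.capture(n)[:,:,::-1])
cv2.imwrite("pics/f.png",cv2.resize(cv2.convertScaleAbs(cv2.imread("pics/scene9.png")[205:345,300:450],alpha=1.3),None,fx=4,fy=4,interpolation=2))
E
```

```text
open t43.30 [ 0.4915 -0.1863  0.093 ] [-3.142  0.     0.29 ] F [ 0.1  0.  -0.4] w95.13
up t44.50 [ 0.491  -0.186   0.2486] [-3.14e+00  2.00e-03  2.90e-01] F [-0.2 -0.3 -1.1] w94.56
away t46.12 [0.4003 0.1495 0.2998] [-3.142  0.     0.289] F [-0.1  0.3  0.9] w95.02
```

View pics/f.png

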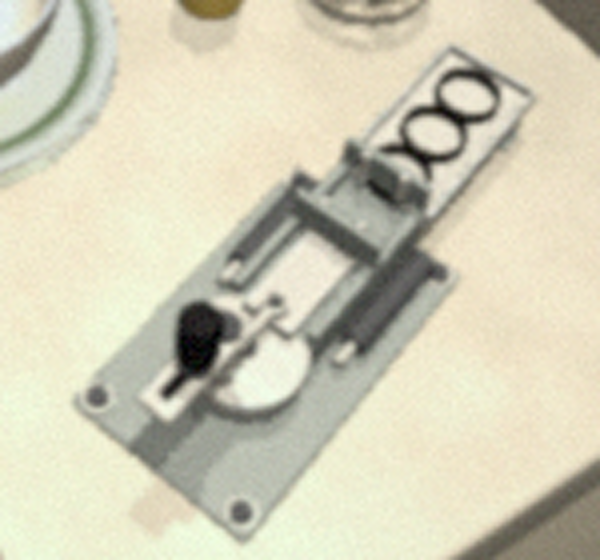

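View pics/scene9.png

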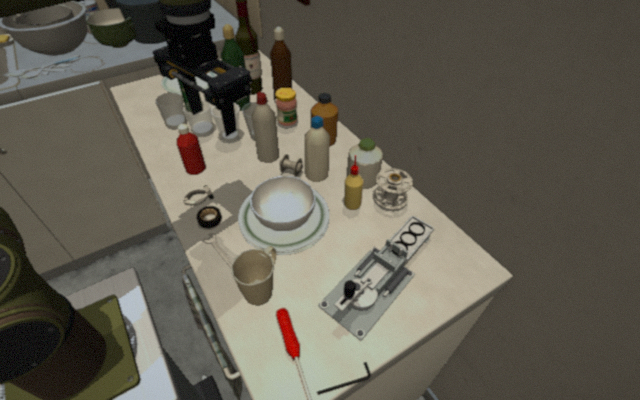

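The crank is back home with its knob at (350,289), as at the start. The three rings are in the tray near (400–418, 225–245), and everything else stands where it was. I'm handing in.

```bash
python3 -c "
from rig import job_done
print(job_done())"
```

```text
the job is handed in; nothing more can be done
None
```

I centred the loose ring by clamping it from two directions, then set it flat on the two rings in the magazine; it went in without touching the sides. I turned the crank anticlockwise three whole turns and handed the job in at about 46 s.

- **Pace:** turns 2 and 3 took about 5.8 s each; the first took about 6 s, because it started more slowly. I moved in short segments with small pauses rather than one continuous sweep. Through each spring-driven half the knob pulled on the gripper with up to about 14 N and was held back throughout.
- **Stem load:** the force along the crank arm stayed within about 2 N at every reading, against the 20 N limit. Readings were taken at the end of each segment, so brief peaks between them were not seen. The throw came out at about 46.5 mm.
- **Last checks:** in the final scene picture all three rings lie in a row in the tray, the magazine is empty, the crank is home and released, and the bystanders look unmoved. The gripper is clear of everything.
- **Disagreement:** the two cameras differed by 3–4 mm on ring position. I averaged and bias-corrected them, then relied on contact and force feedback.

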